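# Find the drilled end of a blind spacer on a probe pin

## Robot

A 6-joint arm with a two-finger parallel gripper is mounted at the origin on the work surface. World frame = base frame: x ahead of the robot, y to its left, z up, the work surface at z = 0. Lengths are in m, angles in rad, forces in N, time in s.
With the tool pointing down it reaches from about 0.25 to 0.775 m from the base axis. Payload 4 kg.
Tool frame: the origin (TCP) lies on the centre line of the jaws, within the pads' length; the fingertips stand 17 mm ahead of it and the grasp point (between the pads) lies 2 mm behind it; z points along the fingers, y is the line along which they close (so a half turn about z gives the same grasp; the last joint's range is limited). The gripper opens to 94 mm and grips with 3 to 60 N. Pads are 16 mm wide; open, the fingers measure 119 mm over their backs; the gripper's body (75 mm by 177 mm) begins 78 mm behind the grasp point.
Start: joints at [1.157, 0.087, 1.371, -0, 1.684, -0.103], TCP at [0.168, 0.524, 0.223] pointing down, gripper open.
Joint ranges: [-3.1, 3.1], [-0.76, 2.03], [0.27, 2.55], [-1.08, 4.22], [0.17, 2.65], [-2.57, 2.57]. Speed limits (rad/s): [2.79, 2.79, 3.14, 3.14, 3.14, 3.14].

## Interface

Orientations are given as [roll, pitch, yaw] about the fixed x, y, z axes, in that order (R = Rz(yaw) Ry(pitch) Rx(roll)).
In Python, from bench import robot gives the robot as it stands.
- The arm moves only by the tool servo_tool, never from a script. Its argument "plan" is a list of rows, each a list of 7 numbers: the shift along the tool's x, y, z normalised to -1 to 1, where 1 is 0.1 m, then the turn, a rotation vector about the tool's x, y, z normalised to -1 to 1, where 1 is pi/2 rad, then the finger opening in mm, from 0 to 94. In form: [[x, y, z, ax, ay, az, gripper], ...]. A call has 1 to 12 rows; each row is the pose to reach, as a shift and turn from the pose commanded when the call began, along the tool's axes at that moment; what a row does not reach only later rows make up. A row lasts 1/12 s, in which the tool goes at most 41.7 mm and 7.16 degrees, less where a joint would pass 70% of its speed; a pose out of reach is approached as far as the arm can. A call with a number of a shift or a turn outside -1 to 1 is refused whole. A call with a gripper value outside its range is refused whole. The fingers move at their own pace and stop on an object; the grip force is fixed at half the most. Time passes only in rows, so rows that repeat a pose let the fingers close. It gives the time, the measured TCP pose, the force, the opening and the grip force at its end, in the units of the state.
- robot.get_obs(): the state, without advancing time (a new reading comes with each control period).
- robot.snapshot(name): name is "side" or "top"; returns the picture (480x640x3 uint8, red, green, blue); there is no depth.
- robot.camera_params(name): a dict with "camera_matrix" (3x3 intrinsics, pixels), "distortion" ([k1, k2, p1, p2, k3] as OpenCV has them; the pictures are not rectified), "rvec" (rotation vector, rad) and "tvec" (3), from world to camera coordinates, as OpenCV has them. Camera axes: x right, y down, z forward; pixel columns grow to the right and rows downward; lengths in m; the calibration is good to about 2 mm. A picture is of the moment at which its call begins. camera_params takes no time and is no camera call.
- robot.close_job(): hands the job in; it is judged then, once.
Trained networks look in the newest picture that a camera, given by its name, has taken for a name from the list of things; names that differ only in an ending like _2 or _b are one class to them, and where a whole thing is asked for, a point or a joint stands for the part that bears it (a point fixed in the world has none). Each returns a list of dicts, best first, with "conf" (0 to 1); they miss things now and then, are a little off and sometimes report something else, mostly with a low value. They report only what shows in the picture. A call takes as long as a camera call. They do not tell look-alikes from the thing itself.
- robot.find_in(thing, camera): "extent" ([centre column, centre row, width, height] in pixels, round what is visible of it).
The state is a dict: "time": time; "joint_positions": joint angles; "qvel": joint speeds; "joint_torque": joint torques, N m; "tool_pos": TCP position; "ee_rot": TCP orientation; "wrist_force": force on the tool from outside, world axes, zero at the start; "wrist_torque": the same for the moment, N m; "width": finger opening in m; "finger_force": force on a finger pad.
Only numpy, scipy, OpenCV 4.12 (cv2) and the standard library are available. Lean on these libraries where they do the work, as an engineer would, in place of code of your own. Each camera call takes 0.05 s, during which the arm holds its last target. There are 200 camera calls.

## Task

Lift the canister off the aluminium fixture by its handle and stand it upright on the bench beside the fixture, not dropping it. Then pick up the square spacer, feel for its blind hole by sliding its end over the fixture's pin until the pin is at least halfway into the hole, draw it off again and turn it so that the hole faces straight up. Finish while still holding the spacer, hole up and still, at least 15 cm above the bench and clear of everything; leave the jar, the screwdriver and the hand meter where they are.

Things in the scene. Friction and masses are not known exactly. Their poses are not given: they have to be found in the camera images.
- fixture: Machined aluminium block fixed to the bench: body 70 (x) x 100 (y) x 73 mm high on a foot flange 150 mm wide (y) and 12 mm thick, with a bolt head (up to 18 mm high) on each ear of the flange. Origin: centre of its underside, on the bench. z is up; the pin sticks out level along its -x, roughly towards the robot. Its yaw varies.
- pin_tip (a point): Rounded tip of the probe pin: a fixed level steel pin, 10 mm in diameter, 55 mm above the bench. It stands 33 mm out of a brass collar (24 mm across, 3 mm thick) on the fixture's front face, so the tip is 36 mm from that face. Same axes as fixture; the pin points along -x.
- canister: Closed steel canister, 77 mm across and 70 mm high to its lid, 0.4 kg, with a rigid arched handle. It starts upright on top of the fixture (73 mm up), over the pin side. Origin: centre of its underside; z is up.
- handle (a point): Middle of the canister's handle bar, 108 mm above the canister's underside: a level round bar 10 mm in diameter and about 58 mm long, along the canister's y, 33 mm of free height between bar and lid.
- spacer: Square aluminium blind spacer, 30 x 30 x 70 mm, 0.1 to 0.22 kg, loose on the bench, starting on its side (its centre 15 mm up), either left or right of the fixture, pointing any way. Origin: its centre. Its x is the long axis and points out of the end with the blind hole (16 mm in diameter, 30 mm deep, on the axis); the other end (-x) is plain and solid. The long sides look alike.
- hole_mouth (a point): Centre of the spacer's hole mouth, 35 mm from the spacer's centre along its x. Same axes as spacer.
- jar: Small closed jar, 48 mm across, 65 mm high, standing on the bench on the side of the fixture where the spacer is not. To be left alone. Origin: centre of its underside.
- screwdriver: Screwdriver lying roughly along x to the far left or right of the fixture. To be left alone.
- meter: Hand meter, a box about 150 x 75 x 40 mm lying flat, long side roughly along x, to the far left or right of the fixture. To be left alone. Origin: centre of its underside.
There are look-alikes about, which are no part of the job. Of the things that look like the spacer, the larger one is meant. What is shaped like the fixture but blue is not meant.

How it is judged:
By the outcome, as a careful person would: the job done as asked, in the order asked, and still so for the second after the job is handed in, while the arm keeps its last pose, push and grip.
It also fails if it takes over 64 s, if anything falls off the work surface, if the arm or the gripper's body presses on something with over 40 N, if the wrist force passes 120 N, or if a joint passes its speed limit or range.

## Working session

There is one attempt and no reset: what is moved stays moved. The work goes in short steps, Python scripts to look and compute and a tool call to move; the robot and the scene stay as the last step left them, time stands still between calls to the robot, and variables do not carry over. Pictures are saved under pics/ and viewed, at most 10 in all, crops included, and the job is handed in when it is done.

Besides the shell and the picture viewer there is one more tool, called after "Request:" in YAML: its name, and indented under it one key for each argument. servo_tool: Moves the arm, as the interface text tells. Scaled input: -1 to 1 covers 0.1 m each way for a shift and pi/2 rad each way for a turn. Its arguments: {"type":"object","properties":{"plan":{"type":"array","items":{"type":"array","items":{"type":"number"}}}},"required":["plan"]}

```bash
mkdir -p pics; ls; cat > h.py <<'E'
import numpy as np, cv2
from bench import robot
from scipy.spatial.transform import Rotation as R
def cam(n):
    p=robot.camera_params(n); return [np.array(p[k],float) for k in("camera_matrix","distortion","rvec","tvec")]
def proj(n,P):
    K,D,r,t=cam(n); return cv2.projectPoints(np.array(P,float).reshape(-1,1,3),r,t,K,D)[0].reshape(-1,2)
def ray(n,uv):
    K,D,r,t=cam(n); q=cv2.undistortPoints(np.array(uv,float).reshape(-1,1,2),K,D).reshape(-1,2)
    Rm=cv2.Rodrigues(r)[0]; c=-Rm.T@t.ravel(); return c,np.c_[q,np.ones(len(q))]@Rm
def atz(n,uv,z):
    c,d=ray(n,uv); return c+d*((z-c[2])/d[:,2])[:,None]
def snap(n,f):
    im=robot.snapshot(n); cv2.imwrite(f"pics/{f}.png",im[...,::-1]); return im
def obs():
    o=robot.get_obs(); print({k:np.round(o[k],4).tolist() for k in("time","tool_pos","ee_rot","wrist_force","width","finger_force","joint_positions")}); return o
E
python3 - <<'E'
from h import *
obs()
for n in("top","side"):
    snap(n,n+"0"); c,_=ray(n,[[320,240]]); print(n,c.round(3))
    for t in("fixture","pin_tip","canister","handle","spacer","hole_mouth","jar","screwdriver","meter"):
        print(t,[(np.round(d["extent"],1).tolist(),round(d["conf"],2)) for d in robot.find_in(t,n)])
E
```

```text
pics
{'time': 0.0, 'tool_pos': [0.168, 0.5232, 0.2213], 'ee_rot': [-3.1394, -0.0002, 2.8308], 'wrist_force': [0.7104, -0.2838, -0.5588], 'width': 0.0943, 'finger_force': 0.0, 'joint_positions': [1.1569, 0.0879, 1.3723, 0.0, 1.6836, -0.1031]}
top [0.329 0.018 1.424]
fixture [([342.8, 233.6, 58.7, 37.9], 0.79), ([354.1, 159.1, 57.5, 45.9], 0.62)]
pin_tip [([342.8, 234.2, 60.9, 40.7], 0.94), ([355.9, 163.2, 62.1, 44.5], 0.62)]
canister [([346.4, 226.4, 33.0, 35.1], 0.79)]
handle [([345.9, 225.7, 29.2, 36.7], 0.76), ([423.1, 324.1, 16.5, 20.0], 0.25)]
spacer [([226.2, 303.6, 27.3, 24.6], 0.8), ([193.1, 325.4, 20.0, 14.2], 0.63), ([343.4, 233.2, 60.9, 40.1], 0.52)]
hole_mouth [([227.1, 303.8, 26.9, 27.6], 0.94)]
jar [([422.5, 323.5, 19.3, 20.2], 0.67)]
screwdriver [([206.3, 238.1, 12.0, 67.6], 0.62)]
meter [([454.5, 245.6, 33.0, 59.2], 0.71)]
side [0.403 1.038 0.804]
fixture [([240.3, 238.4, 60.0, 57.4], 0.93), ([317.6, 263.4, 54.0, 55.1], 0.56), ([353.6, 200.2, 55.2, 31.3], 0.51)]
pin_tip [([317.9, 262.1, 62.9, 55.1], 0.87), ([240.6, 238.9, 59.9, 55.9], 0.71)]
canister [([321.8, 220.4, 32.4, 61.1], 0.66)]
handle [([322.1, 218.9, 32.5, 58.3], 0.63), ([354.2, 198.1, 60.1, 29.9], 0.51), ([318.9, 264.4, 53.5, 48.7], 0.41)]
spacer [([386.8, 373.0, 38.2, 40.0], 0.86), ([413.8, 417.4, 25.3, 38.3], 0.68)]
hole_mouth [([415.6, 418.0, 21.4, 36.6], 0.79), ([388.3, 372.4, 38.4, 33.9], 0.62)]
jar [([431.1, 219.8, 19.9, 29.8], 0.96)]
screwdriver [([283.3, 382.6, 112.2, 30.2], 0.87)]
meter [([350.9, 196.8, 56.5, 27.2], 0.75)]
```

```bash
python3 - <<'E'
import cv2,numpy as np
t=cv2.imread('pics/top0.png');s=cv2.imread('pics/side0.png')
a=cv2.resize(t[130:350,170:480],(800,568),interpolation=cv2.INTER_CUBIC);cv2.imwrite('pics/topc.png',a)
b=cv2.resize(s[170:460,200:480],(579,600),interpolation=cv2.INTER_CUBIC);cv2.imwrite('pics/sidec.png',b)
E
```

```text
(no output)
```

View pics/topc.png

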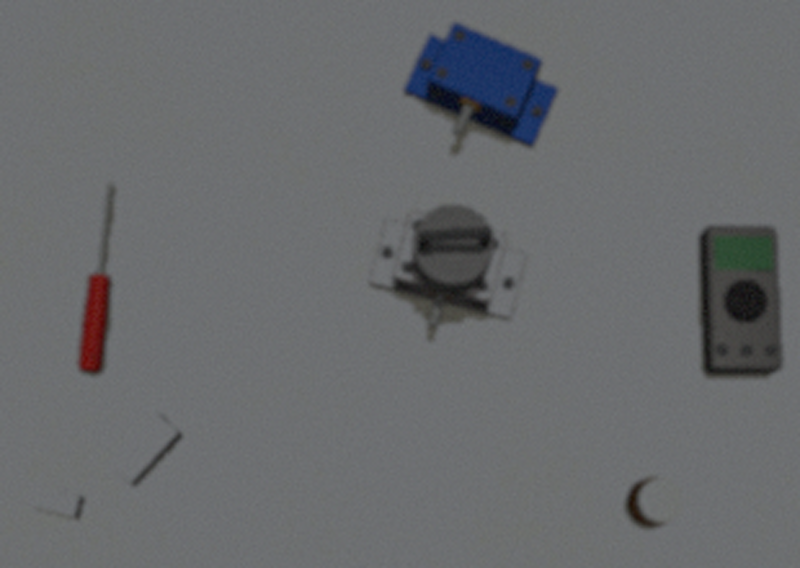

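View pics/sidec.png

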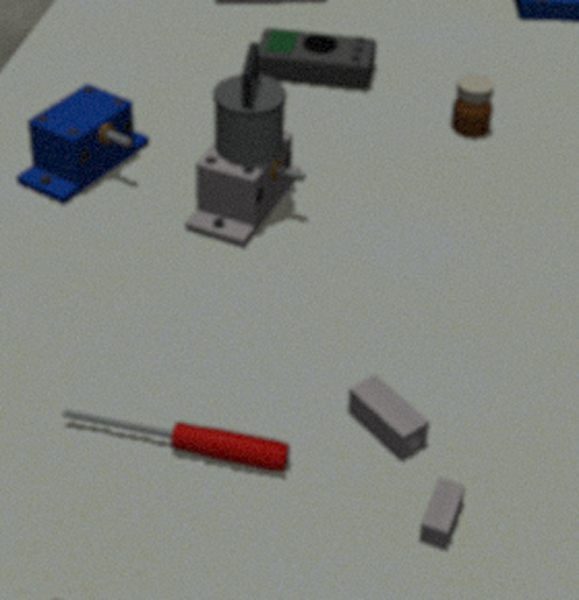

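The top crop shows the grey fixture with the canister at full-image pixel (346,226) and the blue look-alike at (354,159). There are two spacers, a larger one at (226,304) and a smaller one at (193,325). In the side view they are at (387,373) and (414,417). The larger one fits the description, and an enlarged crop will confirm that.

```bash
python3 - <<'E'
import cv2,numpy as np
t=cv2.imread('pics/top0.png');s=cv2.imread('pics/side0.png')
def c(im,x,y,w,h,W=400,H=300):
    k=im[y:y+h,x:x+w].astype(float); lo,hi=np.percentile(k,1),np.percentile(k,99.7)
    return cv2.resize(np.clip((k-lo)/(hi-lo)*255,0,255).astype('u1'),(W,H),interpolation=cv2.INTER_CUBIC)
a=np.vstack([np.hstack([c(s,360,345,80,60),c(t,200,283,60,45)]),np.hstack([c(s,280,190,96,112)[:, :] if 0 else c(s,268,188,146,110),c(t,306,202,80,60)])])
cv2.imwrite('pics/crop2.png',a)
E
```

```text
(no output)
```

View pics/crop2.png

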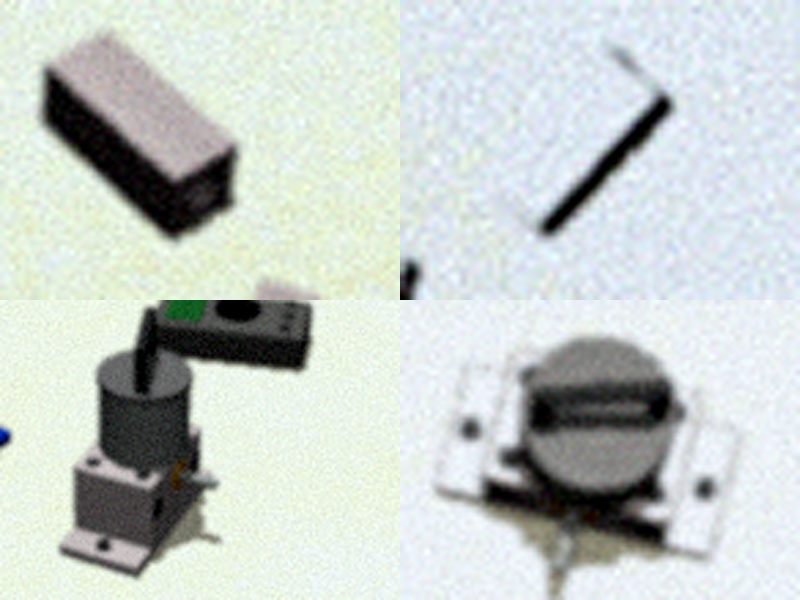

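```bash
cat >> h.py <<'E'
E
python3 - <<'E'
from h import *
from scipy.optimize import least_squares
P=lambda pts,ox,oy,s,px,py:[((u-px)/s+ox,(v-py)/s+oy) for u,v in pts]
# fixture
fc=np.array(P([(438,490),(712,555),(745,430),(467,365)],306,202,5,400,300))
w=atz("top",fc,0.012);print("flange",w.round(4).tolist(),np.linalg.norm(np.roll(w,-1,0)-w,axis=1).round(4))
b=atz("top",P([(470,428),(705,488)],306,202,5,400,300),0.017);print("bolts",b.round(4).tolist(),np.linalg.norm(b[0]-b[1]),"yaw",np.arctan2(*( (b[0]-b[1])[:2]*[-1,1])))
print("pin top",atz("top",P([(557,597)],306,202,5,400,300),0.055).round(4).tolist())
print("pin side",atz("side",P([(215,481)],268,188,400/146,0,300),0.055).round(4).tolist())
print("lid top",atz("top",P([(598,412)],306,202,5,400,300),0.143).round(4).tolist())
print("lid side",atz("side",P([(145,375)],268,188,400/146,0,300),0.143).round(4).tolist())
h=atz("top",P([(535,395),(665,385)],306,202,5,400,300),0.181);print("handle",h.round(4).tolist())
sp=atz("side",P([(45,68),(105,30),(235,150),(175,182)],360,345,5,0,0),0.03)
print("spacer",sp.round(4).tolist(),np.linalg.norm(np.roll(sp,-1,0)-sp,axis=1).round(4),sp.mean(0))
st=atz("top",P([(665,95),(545,228)],200,283,400/60,400,0),0.0);print("sp top edge",st.round(4).tolist())
s=cv2.imread('pics/side0.png')[...,1]
print(s[372:396,390:411])
E
```

```text
flange [[0.6071, 0.0447, 0.012], [0.575, -0.1004, 0.012], [0.6428, -0.1178, 0.012], [0.6753, 0.0308, 0.012]] [0.1486 0.07   0.1521 0.0697]
bolts [[0.6398, 0.0284, 0.017], [0.6099, -0.0961, 0.017]] 0.12810775618280312 yaw -0.2356070981605319
pin top [[0.5443, -0.0179, 0.055]]
pin side [[0.5584, -0.0205, 0.055]]
lid top [[0.6211, -0.0341, 0.143]]
lid side [[0.6181, -0.0265, 0.143]]
handle [[0.62, -0.003, 0.181], [0.6261, -0.0639, 0.181]]
spacer [[0.4683, 0.2597, 0.03], [0.4493, 0.2359, 0.03], [0.3976, 0.2849, 0.03], [0.4168, 0.3042, 0.03]] [0.0304 0.0713 0.0272 0.0681] [0.43300381 0.27119571 0.03      ]
sp top edge [[0.4525, 0.2352, 0.0], [0.3991, 0.2803, 0.0]]
[[122 119 119 119 122 118 117 119 117 117 120 121 119 120 122 129 133 142
  146 145 151]
 [124 125 121 123 122 123 116 121 117 121 116 112 121 119 117 118 118 128
  140 144 150]
 [121 122 124 125 118 121 122 118 121 112 119 113 116 118 116 101  93 119
  135 142 147]
 [116 121 120 122 120 117 121 121 121 119 116 117 118 108 101  81  79 113
  137 146 146]
 [109 118 123 125 123 123 121 121 120 122 120 114  94  79  71  62  79 104
  
[... 1004 characters left out ...]
7  46  53  55  53  56  56  59  72  82 100 130 133 141 145 139
  144 142 148]
 [ 90  62  49  51  58  48  55  54  59  63  86 104 123 144 143 149 141 149
  146 144 144]
 [124  92  62  53  49  52  52  70  78  93 115 129 141 142 144 146 149 145
  145 146 142]
 [140 120  95  71  59  66  84  98 104 115 135 140 146 145 148 141 148 146
  146 146 145]
 [145 135 120 104  88  94 117 131 135 141 145 146 147 146 146 147 145 143
  149 148 142]
 [147 146 140 133 126 120 135 143 144 147 144 144 143 146 145 140 147 147
  145 146 146]
 [147 150 147 144 138 139 146 148 144 147 147 145 145 143 144 147 144 142
  139 140 148]
 [140 146 148 152 145 147 147 148 150 144 143 148 146 146 145 147 146 144
  146 147 146]]
```

The enlarged crop confirms the larger spacer at (387,373) in the side view. Its near end face, around (401,383), has a central blob about 6 px across, which fits the hole, so the hole end points towards the robot's left. Measured poses:

| Item | Position (m) | Yaw | Check |
|---|---|---|---|
| Fixture | (0.625, -0.035) | about -0.223 | flange measures 149 x 70 mm |
| Spacer | (0.434, 0.270) | about 2.42 | measures 70 x 29 mm |
| Handle | (0.621, -0.032) | about 0.1 | – |

I'll start moving now.

Request:
servo_tool:
  plan:
    - [-0.2, -0.2, -0.1, 0, 0, 0.08, 94]
    - [-0.4, -0.4, -0.2, 0, 0, 0.16, 94]
    - [-0.6, -0.6, -0.3, 0, 0, 0.24, 94]
    - [-0.8, -0.8, -0.3, 0, 0, 0.32, 94]
    - [-1, -1, -0.3, 0, 0, 0.4, 94]
    - [-1, -1, -0.3, 0, 0, 0.48, 94]
    - [-1, -1, -0.3, 0, 0, 0.56, 94]
    - [-1, -1, -0.3, 0, 0, 0.64, 94]
    - [-1, -1, -0.3, 0, 0, 0.72, 94]
    - [-1, -1, -0.3, 0, 0, 0.74, 94]

```text
time: 1.83
tool_pos: [0.2329, 0.3977, 0.2527]
ee_rot: [3.141, -0.0, 1.663]
wrist_force: [-0.1, 0.1, 0.4]
width: 0.0942
finger_force: 0.0
```

Request:
servo_tool:
  plan:
    - [-0.3, 0.22, 0, 0, 0, 0, 94]
    - [-0.6, 0.46, 0, 0, 0, 0, 94]
    - [-0.93, 0.69, 0, 0, 0, 0, 94]

```text
time: 2.08
tool_pos: [0.3109, 0.3116, 0.2526]
ee_rot: [3.141, -0.0, 1.671]
wrist_force: [0.9, 0.2, 0.5]
width: 0.0939
finger_force: 0.0
```

Request:
servo_tool:
  plan:
    - [-0.3, 0.22, 0, 0, 0, 0, 94]
    - [-0.6, 0.46, 0, 0, 0, 0, 94]
    - [-0.93, 0.69, 0, 0, 0, 0, 94]

```text
time: 2.33
tool_pos: [0.3892, 0.225, 0.2528]
ee_rot: [3.141, -0.001, 1.669]
wrist_force: [0.8, 1.4, 0.2]
width: 0.0939
finger_force: 0.0
```

Request:
servo_tool:
  plan:
    - [-0.3, 0.22, 0, 0, 0, 0, 94]
    - [-0.6, 0.46, 0, 0, 0, 0, 94]
    - [-0.93, 0.69, 0, 0, 0, 0, 94]

```text
time: 2.58
tool_pos: [0.4671, 0.139, 0.2528]
ee_rot: [3.141, -0.001, 1.669]
wrist_force: [0.2, 0.9, 0.5]
width: 0.0943
finger_force: 0.0
```

Request:
servo_tool:
  plan:
    - [-0.3, 0.22, 0, 0, 0, 0, 94]
    - [-0.6, 0.46, 0, 0, 0, 0, 94]
    - [-0.93, 0.69, 0, 0, 0, 0, 94]

```text
time: 2.83
tool_pos: [0.5448, 0.0531, 0.2526]
ee_rot: [3.141, -0.0, 1.669]
wrist_force: [1.0, -0.2, 0.3]
width: 0.0942
finger_force: 0.0
```

Request:
servo_tool:
  plan:
    - [-0.3, 0.22, 0, 0, 0, 0, 94]
    - [-0.6, 0.46, 0, 0, 0, 0, 94]
    - [-0.93, 0.69, 0, 0, 0, 0, 94]
    - [-0.93, 0.69, 0, 0, 0, 0, 94]

```text
time: 3.17
tool_pos: [0.6244, -0.0372, 0.2492]
ee_rot: [-3.139, 0.002, 1.662]
wrist_force: [-1.2, 0.1, -1.5]
width: 0.0941
finger_force: 0.0
```

```bash
python3 - <<'E'
from h import *
obs()
for x in(.61,.62,.63):
    print(x,proj("side",[[x+.003,-.061,.181],[x-.003,-.003,.181],[x,-.032,.143]]).round(1).tolist())
s=cv2.imread('pics/side0.png')[...,1]
for r in range(190,226,3): print(r,s[r,304:342])
E
```

```text
{'time': 3.1667, 'tool_pos': [0.6244, -0.0372, 0.2492], 'ee_rot': [-3.1391, 0.0022, 1.6619], 'wrist_force': [-1.216, 0.1141, -1.544], 'width': 0.0941, 'finger_force': 0.0, 'joint_positions': [-0.1487, 0.2564, 1.1236, -0.0028, 1.7635, -0.2403]}
0.61 [[326.7, 192.5], [324.0, 206.1], [325.1, 214.5]]
0.62 [[322.1, 192.0], [319.3, 205.5], [320.6, 214.0]]
0.63 [[317.6, 191.4], [314.6, 205.0], [316.0, 213.5]]
190 [145 149 146 145 144 149 146 143 142 141 148 146 147 148 147 147 131 118
 107 104 108 104  73  65  64  74  69  70  70  72  67  68  71  71  67  71
  68  65]
193 [148 146 142 142 143 146 147 147 145 145 143 149 146 150 143 130  94  54
  42  30  48  58  63  67  60  68  67  66  66  71  67  66  64  70  63  72
  66  60]
196 [149 147 145 142 149 150 149 142 145 146 143 143 143 142 132  97  57  46
  38  32  37  48  57  58  56  47  65  63  53  58  57  58  58  53  61  52
  60  62]
199 [141 145 147 148 142 146 142 150 143 148 145 142 151 137 112  65  42  37
  30  19  21  31  33  30  24  33  32  30  33  34  30  32  37  32  37  38
  44  36]
202 [146 146 147 146 146 146 146 143 149 146 147 148 1
[... 525 characters left out ...]
75  72  81  80  77  80  72  74  90 105 129 139 141
 132 128]
214 [ 80  75  74  72  72  75  76  79  74  77  73  68  57  44  32  19  15  34
  31  43  52  68  73  70  76  76  75  75  74  69  76  76  79  90 119 139
 143 146]
217 [ 72  71  72  71  78  73  78  72  73  73  75  75  55  40  23  16  19  27
  38  51  64  72  74  75  70  73  78  71  72  76  77  76  69  73 111 137
 143 144]
220 [ 77  49  47  63  67  72  72  69  75  72  73  73  60  39  27  13  23  21
  45  65  74  76  76  74  75  75  73  73  71  73  65  44  52  84 121 138
 145 144]
223 [ 82  49  35  33  38  35  33  49  49  51  58  62  61  62  56  55  57  54
  55  61  64  62  62  58  47  55  48  36  23  38  30  39  58  99 129 144
 149 146]
```

Request:
servo_tool:
  plan:
    - [0.04, -0.04, 0.1, 0, 0, 0, 94]
    - [0.04, -0.04, 0.25, 0, 0, 0, 94]
    - [0.04, -0.04, 0.4, 0, 0, 0, 94]
    - [0.04, -0.04, 0.55, 0, 0, 0, 94]
    - [0.04, -0.04, 0.68, 0, 0, 0, 94]
    - [0.04, -0.04, 0.72, 0, 0, 0, 94]
    - [0.04, -0.04, 0.72, 0, 0, 0, 94]
    - [0.04, -0.04, 0.72, 0, 0, 0, 50]
    - [0.04, -0.04, 0.72, 0, 0, 0, 25]
    - [0.04, -0.04, 0.72, 0, 0, 0, 25]
    - [0.04, -0.04, 0.72, 0, 0, 0, 25]
    - [0.04, -0.04, 0.72, 0, 0, 0, 25]

```text
time: 4.17
tool_pos: [0.6175, -0.0277, 0.1813]
ee_rot: [3.14, 0.0, 1.668]
wrist_force: [0.6, -0.0, -0.1]
width: 0.064
finger_force: 0.0
```

```bash
python3 - <<'E'
from h import *
obs()
k=snap("side","s1")[160:310,250:400];j=snap("top","t1")[180:280,290:390]
cv2.imwrite('pics/v1.png',np.hstack([cv2.resize(a,(400,400),interpolation=3)for a in(k,j)])[...,::-1])
E
```

```text
{'time': 4.1667, 'tool_pos': [0.6175, -0.0277, 0.1813], 'ee_rot': [3.1402, 0.0003, 1.6684], 'wrist_force': [0.595, -0.0159, -0.0669], 'width': 0.064, 'finger_force': 0.0, 'joint_positions': [-0.1366, 0.2485, 1.267, 0.0001, 1.6247, -0.2342]}
```

View pics/v1.png

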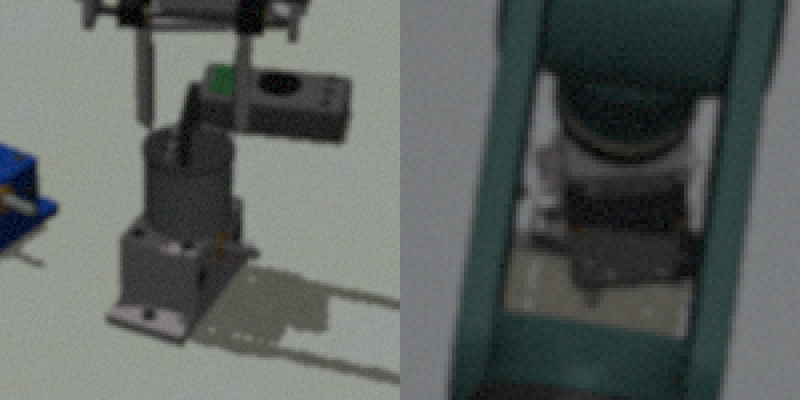

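The side view shows the fingers on either side of the bar (crop x 145 and 243, bar at 188), so the bar is about 3 mm off centre. I'll nudge the gripper and close.

Request:
servo_tool:
  plan:
    - [-0.05, 0.03, 0.03, 0, 0, 0, 64]
    - [-0.05, 0.03, 0.03, 0, 0, 0, 40]
    - [-0.05, 0.03, 0.03, 0, 0, 0, 20]
    - [-0.05, 0.03, 0.03, 0, 0, 0, 0]
    - [-0.05, 0.03, 0.03, 0, 0, 0, 0]
    - [-0.05, 0.03, 0.03, 0, 0, 0, 0]
    - [-0.05, 0.03, 0.03, 0, 0, 0, 0]
    - [-0.05, 0.03, 0.03, 0, 0, 0, 0]
    - [-0.05, 0.03, 0.03, 0, 0, 0, 0]
    - [-0.05, 0.03, 0.03, 0, 0, 0, 0]
    - [-0.05, 0.03, 0.03, 0, 0, 0, 0]
    - [-0.05, 0.03, 0.03, 0, 0, 0, 0]

```text
time: 5.27
tool_pos: [0.6209, -0.0322, 0.1776]
ee_rot: [3.141, -0.0, 1.669]
wrist_force: [1.9, 1.6, 0.3]
width: 0.009
finger_force: 30.0
```

```bash
python3 - <<'E'
from h import *
print("jar",atz("top",[[422.5,323.5]],.045),atz("side",[[431,220]],.033))
print("meter",atz("top",[[454.5,245.6]],.04)); print("sdrv",atz("top",[[206,238]],.01),"blue",atz("top",[[354,159]],.04))
E
```

```text
jar [[ 0.39095176 -0.23575975  0.045     ]] [[ 0.38269421 -0.24263922  0.033     ]]
meter [[ 0.59390376 -0.32362089  0.04      ]]
sdrv [[0.60717499 0.33181413 0.01      ]] blue [[ 0.8249371  -0.05898971  0.04      ]]
```

Request:
servo_tool:
  plan:
    - [0, 0, -0.05, 0, 0, 0, 0]
    - [0, 0, -0.15, 0, 0, 0, 0]
    - [0, 0, -0.3, 0, 0, 0, 0]
    - [0, 0, -0.4, 0, 0, 0, 0]
    - [0.1, 0, -0.4, 0, 0, 0, 0]
    - [0.25, 0, -0.4, 0, 0, 0, 0]
    - [0.4, 0, -0.4, 0, 0, 0, 0]
    - [0.55, 0, -0.4, 0, 0, 0, 0]
    - [0.7, 0.1, -0.4, 0, 0, 0, 0]
    - [0.85, 0.15, -0.4, 0, 0, 0, 0]
    - [1, 0.2, -0.4, 0, 0, 0, 0]
    - [1, 0.2, -0.4, 0, 0, 0, 0]

```text
time: 6.27
tool_pos: [0.6307, 0.0737, 0.2166]
ee_rot: [-3.141, -0.003, 1.673]
wrist_force: [-0.5, 0.0, -4.3]
width: 0.0088
finger_force: 30.0
```

Request:
servo_tool:
  plan:
    - [0.15, 0, 0, 0, 0, 0, 0]
    - [0.3, 0, 0, 0, 0, 0, 0]
    - [0.45, 0.05, 0, 0, 0, 0, 0]
    - [0.6, 0.05, 0, 0, 0, 0, 0]
    - [0.7, 0.05, 0, 0, 0, 0, 0]
    - [0.75, 0.05, 0.1, 0, 0, 0, 0]
    - [0.75, 0.05, 0.25, 0, 0, 0, 0]
    - [0.75, 0.05, 0.4, 0, 0, 0, 0]
    - [0.75, 0.05, 0.55, 0, 0, 0, 0]
    - [0.75, 0.05, 0.7, 0, 0, 0, 0]
    - [0.75, 0.05, 0.8, 0, 0, 0, 0]
    - [0.75, 0.05, 0.8, 0, 0, 0, 0]

```text
time: 7.27
tool_pos: [0.6264, 0.1438, 0.1334]
ee_rot: [-3.135, 0.001, 1.668]
wrist_force: [-0.3, 0.1, -4.8]
width: 0.0091
finger_force: 30.0
```

Request:
servo_tool:
  plan:
    - [0, 0, 0, 0, 0, 0, 0]
    - [0, 0, 0.08, 0, 0, 0, 0]
    - [0, 0, 0.15, 0, 0, 0, 0]
    - [0, 0, 0.2, 0, 0, 0, 0]
    - [0, 0, 0.24, 0, 0, 0, 0]
    - [0, 0, 0.27, 0, 0, 0, 0]
    - [0, 0, 0.28, 0, 0, 0, 0]
    - [0, 0, 0.29, 0, 0, 0, 0]
    - [0, 0, 0.29, 0, 0, 0, 0]

```text
time: 8.02
tool_pos: [0.6285, 0.1442, 0.1085]
ee_rot: [3.141, -0.0, 1.668]
wrist_force: [-0.2, 0.1, -4.7]
width: 0.009
finger_force: 30.0
```

Request:
servo_tool:
  plan:
    - [0, 0, 0.01, 0, 0, 0, 0]
    - [0, 0, 0.015, 0, 0, 0, 0]
    - [0, 0, 0.02, 0, 0, 0, 0]
    - [0, 0, 0.025, 0, 0, 0, 0]
    - [0, 0, 0.03, 0, 0, 0, 0]
    - [0, 0, 0.03, 0, 0, 0, 0]

```text
time: 8.52
tool_pos: [0.6284, 0.1442, 0.1054]
ee_rot: [-3.141, -0.0, 1.668]
wrist_force: [0.3, 0.1, -4.2]
width: 0.009
finger_force: 30.0
```

Request:
servo_tool:
  plan:
    - [0, 0, 0.005, 0, 0, 0, 0]
    - [0, 0, 0.01, 0, 0, 0, 0]
    - [0, 0, 0.015, 0, 0, 0, 0]
    - [0, 0, 0.015, 0, 0, 0, 0]
    - [0, 0, 0.015, 0, 0, 0, 0]

```text
time: 8.93
tool_pos: [0.6288, 0.1443, 0.1045]
ee_rot: [3.14, -0.0, 1.668]
wrist_force: [0.8, 0.4, -2.1]
width: 0.0089
finger_force: 30.0
```

Request:
servo_tool:
  plan:
    - [0, 0, 0.01, 0, 0, 0, 0]
    - [0, 0, 0.01, 0, 0, 0, 0]
    - [0, 0, 0.01, 0, 0, 0, 0]
    - [0, 0, 0.01, 0, 0, 0, 12]
    - [0, 0, 0.01, 0, 0, 0, 20]
    - [0, 0, 0.01, 0, 0, 0, 30]
    - [0, 0, 0.01, 0, 0, 0, 40]
    - [0, 0, 0.01, 0, 0, 0, 50]
    - [0, 0, 0.01, 0, 0, 0, 60]
    - [0, 0, 0.01, 0, 0, 0, 60]
    - [0, 0, 0.01, 0, 0, 0, 60]
    - [0, 0, 0.01, 0, 0, 0, 60]

```text
time: 9.93
tool_pos: [0.6284, 0.1442, 0.103]
ee_rot: [3.142, -0.0, 1.668]
wrist_force: [0.3, -0.8, 0.6]
width: 0.0589
finger_force: 0.0
```

Request:
servo_tool:
  plan:
    - [0, 0, -0.05, 0, 0, 0, 70]
    - [0, 0, -0.2, 0, 0, 0, 80]
    - [0, 0, -0.4, 0, 0, 0, 80]
    - [0, 0, -0.6, 0, 0, 0, 80]
    - [0, 0, -0.8, 0, 0, 0, 80]
    - [0, 0, -0.8, 0, 0, 0, 80]

```text
time: 10.43
tool_pos: [0.6308, 0.1446, 0.1891]
ee_rot: [3.132, -0.001, 1.669]
wrist_force: [0.0, 0.4, 0.8]
width: 0.0801
finger_force: 0.0
```

```bash
python3 - <<'E'
from h import *
o=obs()
T=np.array([.434,.270,.20]); Rn=R.from_euler('xyz',o["ee_rot"]); G=R.from_euler('xyz',[np.pi,0,2.417])
print("shift/0.1",Rn.inv().apply(T-o["tool_pos"])/.1,"turn",(Rn.inv()*G).as_rotvec()/(np.pi/2))
snap("side","s2")
print(robot.find_in("canister","side")[0],robot.find_in("spacer","side")[:2])
E
```

```text
{'time': 10.4333, 'tool_pos': [0.6308, 0.1446, 0.1891], 'ee_rot': [3.1315, -0.0005, 1.6685], 'wrist_force': [0.0208, 0.3796, 0.8308], 'width': 0.0801, 'finger_force': 0.0, 'joint_positions': [0.1377, 0.3049, 1.1813, 0.0001, 1.6453, 0.04]}
shift/0.1 [ 1.43983357 -1.83489822 -0.12617929] turn [ 0.00622166  0.00206867 -0.47650261]
{'extent': [297.6, 297.9, 36.1, 68.1], 'conf': 0.56} [{'extent': [386.7, 373.1, 39.0, 37.9], 'conf': 0.78}, {'extent': [413.8, 417.7, 18.5, 34.0], 'conf': 0.63}]
```

Request:
servo_tool:
  plan:
    - [0.2, -0.25, -0.1, 0, 0, 0, 80]
    - [0.45, -0.55, -0.1, 0, 0, 0, 80]
    - [0.65, -0.8, -0.1, 0, 0, 0, 80]
    - [0.72, -0.92, -0.1, 0, 0, 0, 80]

```text
time: 10.92
tool_pos: [0.5263, 0.2087, 0.191]
ee_rot: [-3.137, -0.001, 1.671]
wrist_force: [-0.0, 0.4, -0.4]
width: 0.0801
finger_force: 0.0
```

Request:
servo_tool:
  plan:
    - [0.2, -0.25, 0, 0, 0, -0.08, 70]
    - [0.45, -0.55, 0, 0, 0, -0.16, 70]
    - [0.65, -0.8, 0, 0, 0, -0.24, 70]
    - [0.72, -0.92, 0, 0, 0, -0.32, 70]
    - [0.72, -0.92, 0, 0, 0, -0.4, 70]
    - [0.72, -0.92, 0, 0, 0, -0.47, 70]
    - [0.72, -0.92, 0, 0, 0, -0.475, 70]
    - [0.72, -0.92, 0, 0, 0, -0.475, 70]
    - [0.72, -0.92, 0, 0, 0, -0.475, 70]

```text
time: 11.67
tool_pos: [0.4313, 0.2692, 0.192]
ee_rot: [-3.14, -0.0, 2.412]
wrist_force: [-0.5, 0.4, -0.5]
width: 0.07
finger_force: 0.0
```

```bash
python3 - <<'E'
from h import *
o=obs()
T=np.array([.434,.270,.017]); Rn=R.from_euler('xyz',o["ee_rot"]); G=R.from_euler('xyz',[np.pi,0,2.417])
print("shift/0.1",Rn.inv().apply(T-o["tool_pos"])/.1,"turn",(Rn.inv()*G).as_rotvec()/(np.pi/2))
E
```

```text
{'time': 11.6667, 'tool_pos': [0.4313, 0.2692, 0.192], 'ee_rot': [-3.1401, -0.0004, 2.4116], 'wrist_force': [-0.4553, 0.4386, -0.4694], 'width': 0.07, 'finger_force': 0.0, 'joint_positions': [0.4465, 0.0036, 1.5179, -0.0001, 1.6216, -0.3944]}
shift/0.1 [-0.01525837  0.02668671  1.75032965] turn [-0.00091843 -0.00028331 -0.00342244]
```

Request:
servo_tool:
  plan:
    - [0, 0.02, 0.2, 0, 0, 0, 70]
    - [0, 0.02, 0.45, 0, 0, 0, 70]
    - [0, 0.02, 0.7, 0, 0, 0, 70]
    - [0, 0.02, 0.9, 0, 0, 0, 70]
    - [0, 0.02, 1, 0, 0, 0, 70]
    - [0, 0.02, 1, 0, 0, 0, 70]
    - [0, 0.02, 1, 0, 0, 0, 70]

```text
time: 12.25
tool_pos: [0.4328, 0.2709, 0.0929]
ee_rot: [-3.141, -0.0, 2.413]
wrist_force: [-0.5, 0.3, -0.6]
width: 0.0699
finger_force: 0.0
```

```bash
python3 - <<'E'
from h import *
o=obs()
print(atz("side",[[413.8,417.5]],.01))
k=snap("side","s3")[270:420,320:470];j=snap("top","t3")[260:340,180:260]
cv2.imwrite('pics/v3.png',np.hstack([cv2.resize(cv2.convertScaleAbs(a,alpha=1.4),(400,400),interpolation=3)for a in(k,j)])[...,::-1])
print(proj("side",[o["tool_pos"]]))
E
```

```text
{'time': 12.25, 'tool_pos': [0.4328, 0.2709, 0.0929], 'ee_rot': [-3.141, -0.0003, 2.4134], 'wrist_force': [-0.4632, 0.3422, -0.6261], 'width': 0.0699, 'finger_force': 0.0, 'joint_positions': [0.4482, 0.0634, 1.6571, 0.0, 1.4217, -0.3944]}
[[0.37859512 0.3578076  0.01      ]]
[[390.46250971 339.90732245]]
```

View pics/v3.png

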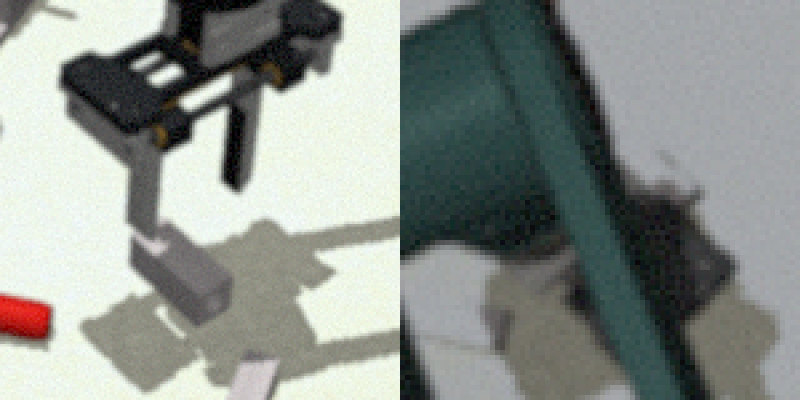

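The gripper hovers above the larger spacer with a finger on each side, and the spacer is at about crop (185,270). I'll go down and grip it.

Request:
servo_tool:
  plan:
    - [0, 0, 0.15, 0, 0, 0, 70]
    - [0, 0, 0.35, 0, 0, 0, 70]
    - [0, 0, 0.5, 0, 0, 0, 70]
    - [0, 0, 0.62, 0, 0, 0, 70]
    - [0, 0, 0.7, 0, 0, 0, 70]
    - [0, 0, 0.72, 0, 0, 0, 70]
    - [0, 0, 0.72, 0, 0, 0, 60]
    - [0, 0, 0.72, 0, 0, 0, 45]
    - [0, 0, 0.72, 0, 0, 0, 30]
    - [0, 0, 0.72, 0, 0, 0, 10]
    - [0, 0, 0.72, 0, 0, 0, 10]
    - [0, 0, 0.72, 0, 0, 0, 10]

```text
time: 13.35
tool_pos: [0.4328, 0.2712, 0.0214]
ee_rot: [3.141, 0.0, 2.415]
wrist_force: [-0.2, -1.7, 0.9]
width: 0.0332
finger_force: 0.5
```

Request:
servo_tool:
  plan:
    - [0, 0, 0, 0, 0, 0, 10]
    - [0, 0, 0, 0, 0, 0, 10]
    - [0, 0, 0, 0, 0, 0, 10]
    - [0, 0, 0, 0, 0, 0, 10]

```text
time: 13.68
tool_pos: [0.4326, 0.271, 0.0213]
ee_rot: [-3.141, 0.0, 2.414]
wrist_force: [-1.3, -1.4, 4.2]
width: 0.0297
finger_force: 30.0
```

Request:
servo_tool:
  plan:
    - [0, 0, -0.1, 0, 0, 0, 10]
    - [0, 0, -0.3, 0, 0, 0, 10]
    - [0, 0, -0.5, 0, 0, 0.07, 10]
    - [0, 0, -0.7, 0, 0, 0.15, 10]
    - [0, 0, -0.9, 0, 0, 0.23, 10]
    - [0, 0, -1, 0, 0, 0.31, 10]
    - [0, 0, -1, 0, 0, 0.39, 10]
    - [0, 0, -1, 0, 0, 0.47, 10]
    - [0, 0, -1, 0, 0, 0.55, 10]
    - [0, 0, -1, 0, 0, 0.63, 10]
    - [0, 0, -1, 0, 0, 0.71, 10]
    - [0, 0, -1, 0, 0, 0.71, 10]

```text
time: 14.68
tool_pos: [0.4325, 0.2712, 0.121]
ee_rot: [-3.141, -0.0, 1.297]
wrist_force: [-0.7, 0.1, -1.3]
width: 0.0297
finger_force: 30.0
```

```bash
python3 - <<'E'
from h import *
o=obs()
im=snap("side","s4");u,v=proj("side",[o["tool_pos"]])[0].astype(int);print(u,v)
a=im[v-30:v+50,u-40:u+40];b=im[150:390,220:460]
cv2.imwrite('pics/v4.png',np.hstack([cv2.resize(cv2.convertScaleAbs(x,alpha=1.5),(400,400),interpolation=3)for x in(a,b)])[...,::-1])
E
```

```text
{'time': 14.6833, 'tool_pos': [0.4325, 0.2712, 0.121], 'ee_rot': [-3.1414, -0.0004, 1.2971], 'wrist_force': [-0.6904, 0.0806, -1.3121], 'width': 0.0297, 'finger_force': 29.9997, 'joint_positions': [0.4487, 0.0424, 1.6213, 0.0004, 1.4779, 0.7224]}
391 327
```

View pics/v4.png

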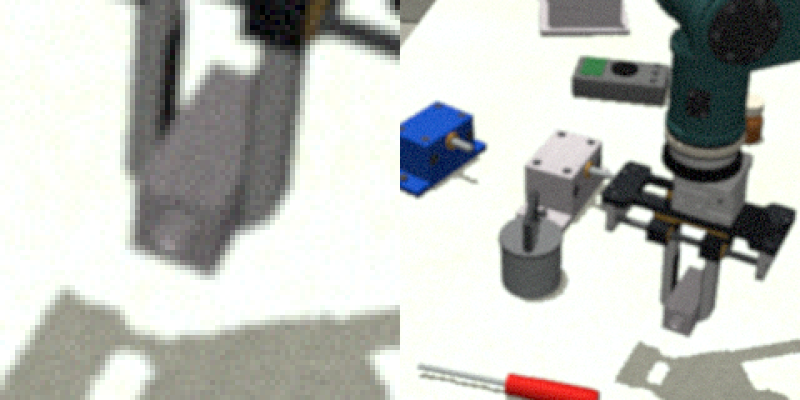

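The end facing the side camera shows the round hole at crop (175,228), and the canister stands upright on the bench at about crop (530,260). Next I'll refine the pin position, now that nothing covers it.

```bash
python3 - <<'E'
from h import *
o=robot.get_obs()
T=o["tool_pos"]+R.from_euler('xyz',o["ee_rot"]).apply([.035,0,.0063]);print("mouth pred",proj("side",[T]),"meas 386,342.6")
s=cv2.imread('pics/side0.png')
im=snap("side","s5");t=snap("top","t5")
f=lambda x,y,i,w:cv2.resize(cv2.convertScaleAbs(i[y:y+w,x:x+w],alpha=1.4 if w>50 else 1.3),(400,400),interpolation=3)
cv2.imwrite('pics/v5.png',np.hstack([f(290,215,im,80),f(305,200,t,80)])[...,::-1])
# projected model points
yaw=-.223;c=np.array([.625,-.035,0]);M=R.from_euler('z',yaw)
pts=M.apply([[-.071,0,.055],[-.035,0,.055],[-.035,.05,.073],[-.035,-.05,.073],[.035,.05,.073],[.035,-.05,.073],[-.035,.075,.012],[-.035,-.075,.012],[.035,-.075,.012],[.035,.075,.012]])+c
print(((proj("side",pts)-[290,215])*5).round().tolist());print(((proj("top",pts)-[305,200])*5+[400,0]).round().tolist())
E
```

```text
mouth pred [[383.80429537 343.36539007]] meas 386,342.6
[[288.0, 198.0], [213.0, 178.0], [167.0, 203.0], [258.0, 88.0], [20.0, 163.0], [118.0, 53.0], [141.0, 349.0], [275.0, 171.0], [140.0, 135.0], [-3.0, 307.0]]
[[565.0, 285.0], [582.0, 217.0], [487.0, 187.0], [679.0, 234.0], [520.0, 57.0], [710.0, 103.0], [441.0, 199.0], [717.0, 266.0], [746.0, 140.0], [473.0, 74.0]]
```

View pics/v5.png

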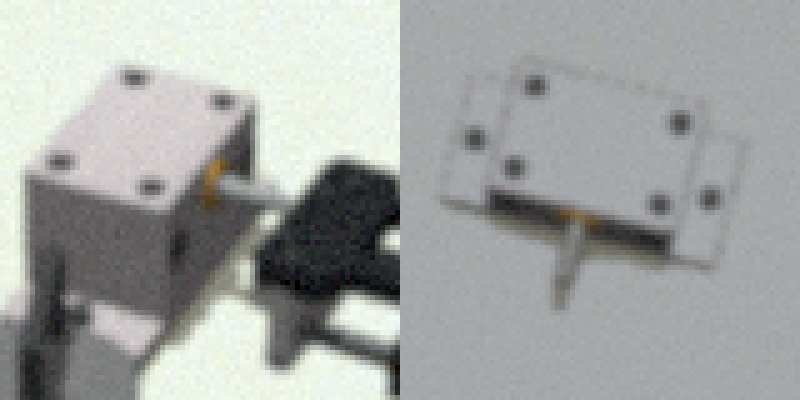

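```bash
python3 - <<'E'
from h import *
from scipy.optimize import least_squares
u=lambda l,ox,oy,px:(np.array(l,float)-[px,0])/5-.5+[ox,oy]
tb=u([(487,190),(675,232),(525,57),(706,103),(441,202),(714,267),(748,140),(470,75)],305,200,400)
mp=np.array([[-.035,.05,.073],[-.035,-.05,.073],[.035,.05,.073],[.035,-.05,.073],[-.035,.075,.012],[-.035,-.075,.012],[.035,-.075,.012],[.035,.075,.012]])
sb=u([(167,212),(258,98),(28,170),(118,63)],290,215,0)
B=atz("top",u([(535,86),(680,122),(660,205),(514,167)],305,200,400),.074);E=atz("top",u([(475,138),(710,198)],305,200,400),.017)
print("bolts c",B.mean(0),E.mean(0)); d=B[0]-B[1]+B[3]-B[2];print("yaw",-np.arctan2(d[0],d[1]),-np.arctan2(*(E[0]-E[1])[:2]))
def f(p,wt,ws):
    X=R.from_euler('z',p[2]).apply(mp)+[p[0],p[1],0]
    return np.r_[wt*(proj("top",X)-tb).ravel(),ws*(proj("side",X[:4])-sb).ravel()]
for w in((1,0),(0,1),(1,1)):
    r=least_squares(f,[.625,-.035,-.22],args=w);print(w,r.x.round(4),np.sqrt(r.cost*2/24).round(2))
E
```

```text
bolts c [ 0.62619113 -0.03283021  0.074     ] [ 0.62621612 -0.03252449  0.017     ]
yaw -0.23495134347618085 -0.23563877606226893
(1, 0) [ 0.6261 -0.0333 -0.2216] 0.39
(0, 1) [ 0.6242 -0.0301 -0.2169] 0.32
(1, 1) [ 0.6255 -0.0328 -0.2202] 0.62
```

Request:
servo_tool:
  plan:
    - [-0.2, 0.12, 0, 0, 0, 0, 10]
    - [-0.5, 0.3, 0, 0, 0, 0, 10]
    - [-0.8, 0.48, 0, 0, 0, 0, 10]
    - [-1, 0.6, 0, 0, 0, 0, 10]

```text
time: 15.17
tool_pos: [0.464, 0.1565, 0.121]
ee_rot: [3.141, 0.001, 1.301]
wrist_force: [0.3, -0.0, -2.9]
width: 0.0301
finger_force: 30.0
```

Request:
servo_tool:
  plan:
    - [-0.3, 0.18, 0, 0, 0, 0, 10]
    - [-0.6, 0.36, 0, 0, 0, 0, 10]
    - [-0.85, 0.5, 0, 0, 0, 0, 10]
    - [-1, 0.6, 0, 0, 0, 0, 10]

```text
time: 15.5
tool_pos: [0.4949, 0.0435, 0.1211]
ee_rot: [3.141, 0.001, 1.299]
wrist_force: [-0.3, 0.1, -1.7]
width: 0.0299
finger_force: 30.0
```

Request:
servo_tool:
  plan:
    - [-0.2, 0.08, 0, 0, 0, 0.08, 10]
    - [-0.4, 0.15, 0, 0, 0, 0.16, 10]
    - [-0.46, 0.17, 0, 0, 0, 0.24, 10]
    - [-0.46, 0.17, 0, 0, 0, 0.32, 10]
    - [-0.46, 0.17, 0, 0, 0, 0.4, 10]
    - [-0.46, 0.17, 0, 0, 0, 0.48, 10]
    - [-0.46, 0.17, 0, 0, 0, 0.56, 10]
    - [-0.46, 0.17, 0, 0, 0, 0.64, 10]
    - [-0.46, 0.17, 0, 0, 0, 0.72, 10]
    - [-0.46, 0.17, 0, 0, 0, 0.8, 10]
    - [-0.46, 0.17, 0, 0, 0, 0.88, 10]
    - [-0.46, 0.17, 0, 0, 0, 0.95, 10]

```text
time: 16.5
tool_pos: [0.4986, -0.0026, 0.121]
ee_rot: [-3.141, -0.0, -0.197]
wrist_force: [-0.1, -0.1, -1.6]
width: 0.0296
finger_force: 30.0
```

Request:
servo_tool:
  plan:
    - [0, 0, 0, 0, 0, 0.02, 10]
    - [0, 0, 0, 0, 0, 0.02, 10]
    - [0, 0, 0, 0, 0, 0.02, 10]

```text
time: 16.75
tool_pos: [0.4986, -0.0026, 0.121]
ee_rot: [-3.141, 0.0, -0.222]
wrist_force: [0.5, 0.1, -1.9]
width: 0.0297
finger_force: 30.0
```

```bash
cat >> h.py <<'E'
TIP=np.array([.5566,-.0167,.055]);PSI=-.225
def need(gap,dz=.0063):  # move so the mouth is gap m before the tip
    o=obs();a=np.array([np.cos(PSI),np.sin(PSI),0]);G=R.from_euler('xyz',[np.pi,0,PSI])
    T=TIP-a*(.035+gap)-G.apply([0,0,dz]);Rn=R.from_euler('xyz',o["ee_rot"])
    print("shift/0.1",(Rn.inv().apply(T-o["tool_pos"])/.1).round(3),"turn",((Rn.inv()*G).as_rotvec()/(np.pi/2)).round(3))
E
python3 -c "
from h import *
need(.025)"
```

```text
{'time': 16.75, 'tool_pos': [0.4986, -0.0026, 0.121], 'ee_rot': [-3.1414, 0.0, -0.222], 'wrist_force': [0.4572, 0.0876, -1.9043], 'width': 0.0297, 'finger_force': 29.9983, 'joint_positions': [-0.119, 0.016, 1.6484, 0.0002, 1.4772, 1.6737]}
shift/0.1 [-0.003  0.009  0.597] turn [-0.     0.     0.002]
```

Request:
servo_tool:
  plan:
    - [0, 0.01, 0.1, 0, 0, 0, 10]
    - [0, 0.01, 0.25, 0, 0, 0, 10]
    - [0, 0.01, 0.4, 0, 0, 0, 10]
    - [0, 0.01, 0.52, 0, 0, 0, 10]
    - [0, 0.01, 0.6, 0, 0, 0, 10]
    - [0, 0.01, 0.6, 0, 0, 0, 10]
    - [0.05, 0.01, 0.6, 0, 0, 0, 10]
    - [0.1, 0.01, 0.6, 0, 0, 0, 10]
    - [0.15, 0.01, 0.6, 0, 0, 0, 10]
    - [0.15, 0.01, 0.6, 0, 0, 0, 10]
    - [0.15, 0.01, 0.6, 0, 0, 0, 10]

```text
time: 17.67
tool_pos: [0.5139, -0.0071, 0.0617]
ee_rot: [-3.141, -0.001, -0.224]
wrist_force: [-0.1, -1.0, -1.5]
width: 0.0299
finger_force: 30.0
```

```bash
python3 - <<'E'
from h import *
need(.010)
f=lambda x,y,i,w:cv2.resize(cv2.convertScaleAbs(i[y:y+w,x:x+w],alpha=1.4),(400,400),interpolation=3)
im=snap("side","s6");t=snap("top","t6")
cv2.imwrite('pics/v6.png',np.hstack([f(310,215,im,80),f(300,220,t,80)])[...,::-1])
E
```

```text
{'time': 17.6667, 'tool_pos': [0.5139, -0.0071, 0.0617], 'ee_rot': [-3.1413, -0.0013, -0.2245], 'wrist_force': [-0.0605, -0.972, -1.5254], 'width': 0.0299, 'finger_force': 29.9983, 'joint_positions': [-0.1243, 0.0964, 1.6876, 0.0001, 1.3562, 1.671]}
shift/0.1 [-0.013 -0.002  0.004] turn [-0.    -0.001  0.   ]
```

View pics/v6.png

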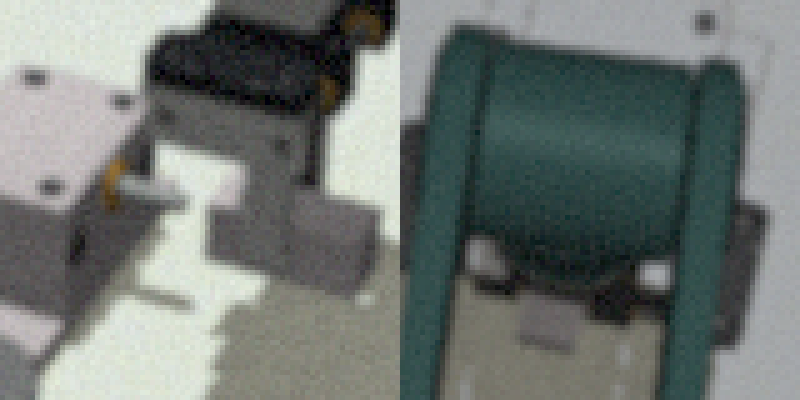

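```bash
python3 - <<'E'
from h import *
o=robot.get_obs();Rn=R.from_euler('xyz',o["ee_rot"])
z=lambda P:((proj("side",P)+.5-[310,215])*5).round().tolist()
c=o["tool_pos"]+Rn.apply([0,0,.0063])
print("mouth corners",z(c+Rn.apply([[.035,-.015,-.015],[.035,.015,-.015],[.035,-.015,.015]])))
print("plain",z(c+Rn.apply([[-.035,-.015,-.015],[-.035,-.015,.015],[-.035,.015,-.015]])))
a=np.array([np.cos(PSI),np.sin(PSI),0]);print("tip",z([TIP]),"tip top",z([TIP+[0,0,.005]]),"base",z([TIP+.033*a]))
E
```

```text
mouth corners [[196.0, 198.0], [222.0, 163.0], [193.0, 254.0]]
plain [[349.0, 239.0], [344.0, 296.0], [372.0, 202.0]]
tip [[188.0, 203.0]] tip top [[188.0, 194.0]] base [[119.0, 185.0]]
```

Request:
servo_tool:
  plan:
    - [0.02, 0, 0, 0, 0, 0, 10]
    - [0.04, 0, 0, 0, 0, 0, 10]
    - [0.06, 0, 0, 0, 0, 0, 10]
    - [0.08, 0, 0, 0, 0, 0, 10]
    - [0.1, 0, 0, 0, 0, 0, 10]
    - [0.12, 0, 0, 0, 0, 0, 10]
    - [0.14, 0, 0, 0, 0, 0, 10]
    - [0.14, 0, 0, 0, 0, 0, 10]

```text
time: 18.43
tool_pos: [0.5271, -0.0102, 0.061]
ee_rot: [-3.141, -0.0, -0.224]
wrist_force: [0.5, 0.2, -1.3]
width: 0.0297
finger_force: 30.0
```

Request:
servo_tool:
  plan:
    - [0.01, 0, 0, 0, 0, 0, 10]
    - [0.02, 0, 0, 0, 0, 0, 10]
    - [0.03, 0, 0, 0, 0, 0, 10]
    - [0.04, 0, 0, 0, 0, 0, 10]
    - [0.04, 0, 0, 0, 0, 0, 10]

```text
time: 18.85
tool_pos: [0.5308, -0.011, 0.061]
ee_rot: [-3.141, -0.0, -0.224]
wrist_force: [0.7, -0.3, -1.5]
width: 0.0298
finger_force: 30.0
```

Request:
servo_tool:
  plan:
    - [0.01, 0, 0, 0, 0, 0, 10]
    - [0.02, 0, 0, 0, 0, 0, 10]
    - [0.03, 0, 0, 0, 0, 0, 10]
    - [0.04, 0, 0, 0, 0, 0, 10]
    - [0.05, 0, 0, 0, 0, 0, 10]
    - [0.06, 0, 0, 0, 0, 0, 10]
    - [0.07, 0, 0, 0, 0, 0, 10]
    - [0.08, 0, 0, 0, 0, 0, 10]
    - [0.08, 0, 0, 0, 0, 0, 10]

```text
time: 19.6
tool_pos: [0.5386, -0.0128, 0.061]
ee_rot: [-3.141, -0.0, -0.224]
wrist_force: [1.1, -0.4, -2.2]
width: 0.0298
finger_force: 30.0
```

```bash
python3 - <<'E'
from h import *
need(-.015)
f=lambda x,y,i,w:cv2.resize(cv2.convertScaleAbs(i[y:y+w,x:x+w],alpha=1.5),(600,600),interpolation=3)
im=snap("side","s7")
cv2.imwrite('pics/v7.png',f(315,215,im,60)[...,::-1])
E
```

```text
{'time': 19.6, 'tool_pos': [0.5386, -0.0128, 0.061], 'ee_rot': [-3.1415, -0.0002, -0.2244], 'wrist_force': [1.0658, -0.4086, -2.1676], 'width': 0.0298, 'finger_force': 29.9983, 'joint_positions': [-0.129, 0.1509, 1.6282, 0.0001, 1.3623, 1.6662]}
shift/0.1 [-0.016 -0.002 -0.003] turn [-0. -0.  0.]
```

View pics/v7.png

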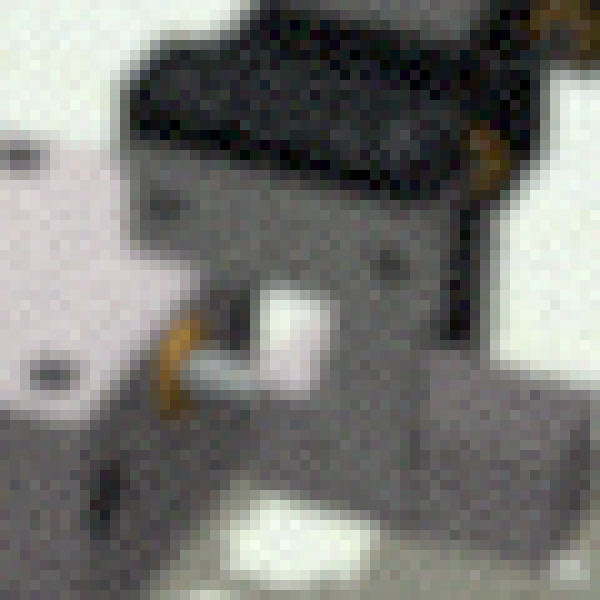

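The pin enters the hole cleanly: it shows from the collar at (180,375) to the spacer's face at (265,385), so it is roughly 14–17 mm in. I'll go deeper to be sure it is past halfway.

Request:
servo_tool:
  plan:
    - [0.01, 0, 0, 0, 0, 0, 10]
    - [0.02, 0, 0, 0, 0, 0, 10]
    - [0.03, 0, 0, 0, 0, 0, 10]
    - [0.04, 0, 0, 0, 0, 0, 10]
    - [0.05, 0, 0, 0, 0, 0, 10]
    - [0.06, 0, 0, 0, 0, 0, 10]
    - [0.07, 0, 0, 0, 0, 0, 10]
    - [0.08, 0, 0, 0, 0, 0, 10]
    - [0.08, 0, 0, 0, 0, 0, 10]

```text
time: 20.4
tool_pos: [0.5464, -0.0146, 0.061]
ee_rot: [-3.142, -0.0, -0.224]
wrist_force: [0.1, 0.6, -1.6]
width: 0.0295
finger_force: 30.0
```

Request:
servo_tool:
  plan:
    - [0.01, 0, 0, 0, 0, 0, 10]
    - [0.02, 0, 0, 0, 0, 0, 10]
    - [0.02, 0, 0, 0, 0, 0, 10]
    - [0.02, 0, 0, 0, 0, 0, 10]

```text
time: 20.73
tool_pos: [0.5482, -0.015, 0.0609]
ee_rot: [-3.142, 0.0, -0.224]
wrist_force: [0.3, 0.1, -2.0]
width: 0.0297
finger_force: 30.0
```

No resistance so far, and the pin is about 24–26 mm into the hole. I'll draw the spacer straight off and then lift.

Request:
servo_tool:
  plan:
    - [-0.05, 0, 0, 0, 0, 0, 10]
    - [-0.15, 0, 0, 0, 0, 0, 10]
    - [-0.25, 0, 0, 0, 0, 0, 10]
    - [-0.35, 0, 0, 0, 0, 0, 10]
    - [-0.45, 0, 0, 0, 0, 0, 10]
    - [-0.6, 0, 0, 0, 0, 0, 10]
    - [-0.75, 0, 0, 0, 0, 0, 10]
    - [-0.85, 0, 0, 0, 0, 0, 10]
    - [-0.9, 0, 0, 0, 0, 0, 10]
    - [-0.9, 0, 0, 0, 0, 0, 10]

```text
time: 21.57
tool_pos: [0.4593, 0.0054, 0.0611]
ee_rot: [-3.141, -0.0, -0.224]
wrist_force: [0.3, -1.0, -1.4]
width: 0.0298
finger_force: 30.0
```

Request:
servo_tool:
  plan:
    - [0, 0, -0.15, 0, 0, 0, 10]
    - [0, 0, -0.4, 0, 0, 0, 10]
    - [0, 0, -0.7, 0, 0, 0, 10]
    - [0, 0, -1, 0, 0, 0, 10]

```text
time: 21.9
tool_pos: [0.4604, 0.0049, 0.1617]
ee_rot: [3.141, 0.001, -0.225]
wrist_force: [1.1, 0.2, -1.8]
width: 0.0302
finger_force: 30.0
```

Request:
servo_tool:
  plan:
    - [0, 0, -0.3, 0, 0, 0, 10]
    - [0, 0, -0.6, 0, 0, 0, 10]
    - [0, 0, -0.9, 0, 0, 0, 10]
    - [0, 0, -1, 0, 0, 0, 10]

```text
time: 22.23
tool_pos: [0.4627, 0.0047, 0.2665]
ee_rot: [-3.14, -0.01, -0.225]
wrist_force: [0.7, 0.7, -1.4]
width: 0.0301
finger_force: 30.0
```

Request:
servo_tool:
  plan:
    - [0, 0, -0.3, 0, 0, 0, 10]
    - [0, 0, -0.6, 0, 0, 0, 10]
    - [0, 0, -0.7, 0, 0, 0, 10]
    - [0, 0, -0.7, 0.05, 0, 0, 10]
    - [0, 0, -0.7, 0.1, 0, 0, 10]
    - [0, 0, -0.7, 0.15, 0, 0, 10]
    - [0, 0, -0.7, 0.15, 0, 0, 10]
    - [0, 0, -0.7, 0.15, 0, 0, 10]

```text
time: 22.9
tool_pos: [0.4602, 0.004, 0.3292]
ee_rot: [-2.907, 0.003, -0.227]
wrist_force: [0.4, -0.3, -2.8]
width: 0.0298
finger_force: 30.0
```

```bash
python3 -c "
from h import *
obs()"
```

```text
{'time': 22.9, 'tool_pos': [0.4602, 0.004, 0.3292], 'ee_rot': [-2.9074, 0.0028, -0.2272], 'wrist_force': [0.3868, -0.251, -2.777], 'width': 0.0298, 'finger_force': 29.9983, 'joint_positions': [-0.2864, -0.1362, 1.3976, 0.2462, 1.8879, 1.5881]}
```

Rolling the tool drives joint 4 in its roomy direction, so I'll roll to level and then spin the hole up.

Request:
servo_tool:
  plan:
    - [0, 0, 0, 0.05, 0, 0, 10]
    - [0, 0, 0, 0.12, 0, 0, 10]
    - [0, 0, 0, 0.2, 0, 0, 10]
    - [0, 0, 0, 0.28, 0, 0, 10]
    - [0, 0, 0, 0.36, 0, 0, 10]
    - [0, 0, 0, 0.44, 0, 0, 10]
    - [0, 0, 0, 0.52, 0, 0, 10]
    - [0, 0, 0, 0.6, 0, 0, 10]
    - [0, 0, 0, 0.68, 0, 0, 10]
    - [0, 0, 0, 0.76, 0, 0, 10]
    - [0, 0, 0, 0.82, 0, 0, 10]
    - [0, 0, 0, 0.85, 0, 0, 10]

```text
time: 23.9
tool_pos: [0.4603, 0.0058, 0.3277]
ee_rot: [-1.567, 0.009, -0.223]
wrist_force: [-0.5, -0.1, -2.3]
width: 0.0298
finger_force: 30.0
```

```bash
python3 -c "
from h import *
obs()"
```

```text
{'time': 23.9, 'tool_pos': [0.4603, 0.0058, 0.3277], 'ee_rot': [-1.5665, 0.0087, -0.2235], 'wrist_force': [-0.5068, -0.0936, -2.3438], 'width': 0.0298, 'finger_force': 29.9976, 'joint_positions': [-0.8041, 0.1474, 1.7837, 1.348, 2.1115, 1.1585]}
```

Now turn -90° about the tool z axis (joint 6 has room, from 1.16 to about -0.4).

Request:
servo_tool:
  plan:
    - [0, 0, 0, 0, 0, -0.05, 10]
    - [0, 0, 0, 0, 0, -0.13, 10]
    - [0, 0, 0, 0, 0, -0.2, 10]
    - [0, 0, 0, 0, 0, -0.28, 10]
    - [0, 0, 0, 0, 0, -0.36, 10]
    - [0, 0, 0, 0, 0, -0.44, 10]
    - [0, 0, 0, 0, 0, -0.52, 10]
    - [0, 0, 0, 0, 0, -0.6, 10]
    - [0, 0, 0, 0, 0, -0.68, 10]
    - [0, 0, 0, 0, 0, -0.76, 10]
    - [0, 0, 0, 0, 0, -0.84, 10]
    - [0, 0, 0, 0, 0, -0.9, 10]

```text
time: 24.9
tool_pos: [0.4606, 0.0062, 0.3298]
ee_rot: [-1.589, -1.417, -0.203]
wrist_force: [-0.4, -1.1, -2.0]
width: 0.0301
finger_force: 30.0
```

Request:
servo_tool:
  plan:
    - [0, 0, 0, 0, 0, -0.05, 10]
    - [0, 0, 0, 0, 0, -0.1, 10]
    - [0, 0, 0, 0, 0, -0.1, 10]
    - [0, 0, 0, 0, 0, -0.1, 10]
    - [0, 0, 0, 0, 0, -0.1, 10]

```text
time: 25.32
tool_pos: [0.4605, 0.0057, 0.3305]
ee_rot: [-1.932, -1.568, 0.138]
wrist_force: [-0.6, -0.0, -1.5]
width: 0.0295
finger_force: 30.0
```

```bash
python3 - <<'E'
from h import *
o=obs();Rn=R.from_euler('xyz',o["ee_rot"]);x=Rn.apply([1,0,0]);print("hole dir",x,np.degrees(np.arccos(x[2])))
print("fix turn",(np.cross(Rn.inv().apply(x),Rn.inv().apply([0,0,1]))/(np.pi/2)).round(4))
im=snap("side","s8");u,v=proj("side",[o["tool_pos"]])[0].astype(int);print(u,v)
a=im[v-60:v+60,u-60:u+60];b=im[60:360,170:470]
cv2.imwrite('pics/v8.png',np.hstack([cv2.resize(cv2.convertScaleAbs(k,alpha=1.4),(400,400),interpolation=3)for k in(a,b)])[...,::-1])
E
```

```text
{'time': 25.3167, 'tool_pos': [0.4605, 0.0057, 0.3305], 'ee_rot': [-1.9321, -1.568, 0.1383], 'wrist_force': [-0.5776, -0.0236, -1.5164], 'width': 0.0295, 'finger_force': 29.9983, 'joint_positions': [-0.8039, 0.1424, 1.7789, 1.348, 2.1119, -0.4102]}
hole dir [2.79754479e-03 3.89371014e-04 9.99996011e-01] 0.16183281790358442
fix turn [ 0.      0.0006 -0.0017]
400 148
```

View pics/v8.png

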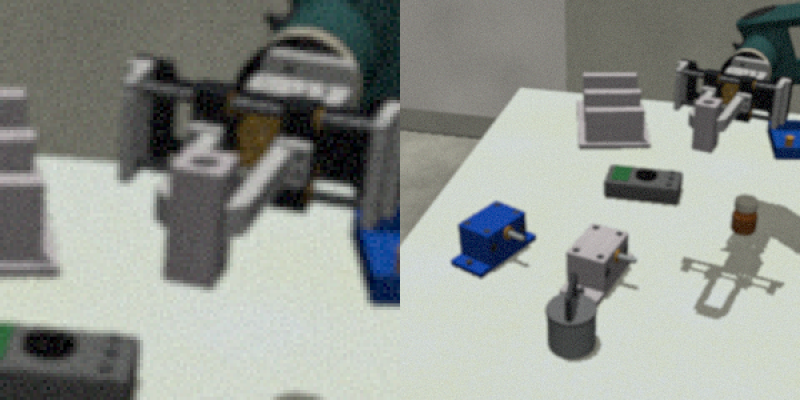

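The spacer is held upright with the hole on top at crop (205,160). The canister stands at right-panel (570,325), and the jar and meter have not moved. I'll let the arm settle briefly and hand in.

Request:
servo_tool:
  plan:
    - [0, 0, 0, 0, 0, 0, 10]
    - [0, 0, 0, 0, 0, 0, 10]
    - [0, 0, 0, 0, 0, 0, 10]
    - [0, 0, 0, 0, 0, 0, 10]

```text
time: 25.7
tool_pos: [0.4604, 0.005, 0.3309]
ee_rot: [-1.74, -1.57, -0.055]
wrist_force: [-0.1, 0.5, -1.0]
width: 0.0297
finger_force: 30.0
```

```bash
python3 -c "
from h import *
o=obs();print(np.abs(o['qvel']).max());print(robot.close_job())"
```

```text
{'time': 25.7, 'tool_pos': [0.4604, 0.005, 0.3309], 'ee_rot': [-1.7401, -1.5704, -0.0553], 'wrist_force': [-0.1468, 0.5222, -0.9882], 'width': 0.0297, 'finger_force': 29.9982, 'joint_positions': [-0.8055, 0.142, 1.7791, 1.3491, 2.1124, -0.4118]}
0.001655617589169176
the job is handed in; nothing more can be done
None
```

I handed the job in at 25.7 s: the canister stands upright on the bench beside the fixture, the pin went about 24–26 mm into the spacer's 30 mm hole (no contact force felt), and the spacer is held still, hole up, with the tool about 33 cm above the bench; no verdict came back.

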